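# Unlock the sampler dock and slide the vial rack home

## Task

Open the lock on the loading dock fully: its knob has a left-hand thread, so turn it clockwise (about a quarter turn, to its end) to raise the steel bar. Then push the vial rack across the bench, lip first, between the dock's cheeks and under the bar until it is fully home against the stop. Keep the rack flat on the bench, do not touch the vials in it, and leave the other things where they are.

Things in the scene. Friction and masses are not known exactly. Their poses are not given: they have to be found in the camera images.
- rack_mid (a point): Vial rack: loose, white plastic, 140 mm long (x) by 96 mm wide (y), 0.3 to 0.6 kg. The front 45 mm (+x) is a thin lip 8 mm high; the rest is a block 30 mm high holding capped vials. Point: middle of length and width, 15 mm above its underside; z up. It starts short of the dock, lip facing it within 30 degrees. Sliding it takes a few newtons.
- rack_front (a point): Middle of the front edge of the rack's lip, 4 mm above its underside, 70 mm ahead of rack_mid; axes as rack_mid.
- rack_rear (a point): Middle of the rack's flat upright rear end (96 mm wide, 30 mm high), 15 mm above its underside, 70 mm behind rack_mid; axes as rack_mid.
- vials: The vials in the rack, moving with it: a field of black caps 85 x 85 mm, from 30 to 42 mm above the bench, centred 22.5 mm behind rack_mid, so it begins 5 mm in from the rear end. Origin: under the rack's middle, axes as the rack. Not to be touched by the robot.
- dock: Loading dock, fixed: two aluminium cheeks 20 mm high, 101 mm apart inside, and a cream stop block 45 mm high, 70 mm deep, with a low track (to 47 mm high) behind it to x = 270 mm. Origin: on the bench, middle of the stop face; x points the way in, z up. A ledge covers x = -26 mm to 0 from 30 mm up. Home: lip's edge at x = 0, rack_mid at x = -70 mm, rear end at x = -140 mm.
- dock_mouth (a point): Where the straight cheeks begin, on the dock's middle line at bench height, 75 mm before the stop face. From here outwards flared ends open to about 140 mm apart, 112 mm before the stop face. Axes as the dock.
- lockbar (a joint): Height in m by which the steel lock bar is raised. It lies across the dock (28 x 92 x 10 mm, dock x = -40 to -12 mm). At 0 its underside is 1 mm above the bench and blocks the way; the 8 mm lip passes once it is raised more than 7 mm. Only the knob moves it, 6.5 mm per radian.
- knob (a joint): Angle in rad of the lock knob: 0 = tight against its end stop, growing clockwise seen from above to 1.75 at its open end stop. LEFT-HAND thread: clockwise loosens and raises the bar, anticlockwise only tightens. Starts at 0 to 0.25, turns with about 0.1 N m, stays where it is left and does not rise itself.
- knob_grip (a point): Grip point of the knob: on its vertical axis, 82 mm above the bench, 37 mm behind the stop face along the dock's x. The knob is a black upright bar 42 mm long, 14 mm thick, from 59 to 89 mm above the bench, on a 44 mm disc. This point's x lies along the bar and turns with it (pinch across its y); z up.
- tipbox: Bystander, loose: open grey plastic tip box with dividers, 120 x 85 x 45 mm. Origin at its underside's centre. To be left alone.
- beaker: Bystander, loose: glass beaker, 68 mm wide, 90 mm high. Origin at its underside's centre. To be left alone.
- flask: Bystander, loose: glass flask with a slim neck, 72 mm wide, 165 mm high. Origin at its underside's centre. To be left alone.
- washbottle: Bystander, loose: white plastic bottle, 64 mm wide, 160 mm high. Origin at its underside's centre. To be left alone.
- jar: Bystander, loose: small amber glass jar, 44 mm wide, 55 mm high. Origin at its underside's centre. To be left alone.
- mouse: Bystander, loose: black computer mouse, about 70 x 60 mm, 32 mm high. Origin at its underside's centre. To be left alone.
- spatula: Bystander, loose: metal lab spoon lying flat, 180 mm long. Origin at its underside's centre. To be left alone.
Mind the look-alikes: they are no part of the job. Leave any red look-alike of the part that bears rack_mid alone.

How it is judged:
By the outcome, as a careful person would: the job done as asked, in the order asked, and still so for the second after the job is handed in, with the robot touching nothing.
It also fails if it takes over 72 s, if anything falls off the work surface, if the arm or the gripper's body presses on something with over 40 N, if the wrist force passes 120 N, or if a joint passes its speed limit or range.

## Robot

A 6-joint arm with a two-finger parallel gripper is mounted at the origin on the work surface. World frame = base frame: x ahead of the robot, y to its left, z up, the work surface at z = 0. Lengths are in m, angles in rad, forces in N, time in s.
With the tool pointing down it reaches from about 0.35 to 0.975 m from the base axis. Payload 4.9 kg.
Tool frame: the origin (TCP) lies between the finger pads; the fingertips stand 22 mm ahead of it and the grasp point (between the pads) lies 3 mm ahead of it; z points along the fingers, x is the direction in which the jaws open and shut, and the axes are right-handed (so a half turn about z gives the same grasp; the last joint's range is limited). The gripper opens to 85 mm and grips with 20 to 120 N. Pads are 22 mm wide; open, the fingers measure 114 mm over their backs; the gripper's body (76 mm by 85 mm) begins 54 mm behind the grasp point. The pads swing forward as they close: fully open they stand 13 mm farther back than shut.
Start: joints at [1.063, 0.053, 1.613, -0, 1.476, -0.119], TCP at [0.237, 0.578, 0.253] pointing down, gripper open.
Joint ranges: [-3.01, 3.01], [-1.01, 2.22], [0.06, 2.58], [-1.02, 4.17], [0.09, 2.62], [-3.14, 3.14]. Speed limits (rad/s): [2.57, 2.57, 3.14, 3.14, 3.14, 3.14].

## Interface

Orientations are given as a unit quaternion [x, y, z, w].
In Python, from plant import arm gives the robot as it stands.
- The arm moves only by the tool jog_arm, never from a script. Its argument "commands" is a list of rows, each an object of numbers: "x", "y", "z": the shift along the tool's x, y, z in mm; "turn": the turn about the tool's z in degrees; "jaw": the opening, from -1 (shut) to 1 (fully open). In form: [{"x": .., "y": .., "z": .., "turn": .., "jaw": ..}, ...]. A call has 1 to 12 rows; each row shifts and turns the commanded pose from where the row before left it, along the tool's axes as they then stand; what a row does not reach is not made up. A row lasts 1/12 s, in which the tool goes at most 41.7 mm and 7.16 degrees, less where a joint would pass 70% of its speed; a pose out of reach is approached as far as the arm can. A call with a gripper value outside its range is refused whole. The fingers move at their own pace and stop on an object; "force" is the grip in N (left out, the last holds). Time passes only in rows, so rows that do not move let the fingers close. It gives the time, the measured TCP pose, the force and the opening at its end, in the units of the state.
- arm.read_state(): the state, without advancing time (a new reading comes with each control period).
- arm.get_image(name): name is "scene" or "top" or "wrist"; returns the picture (480x640x3 uint8, blue, green, red); there is no depth.
- arm.camera_params(name): a dict with "mtx" (3x3 intrinsics, pixels), "k1" (the pictures are not rectified: a ray, as slopes to the right and down, at radius r is drawn at 1 + k1 r^2 times it, then the intrinsics apply), "rvec" (rotation vector, rad) and "tvec" (3), from world to camera coordinates, as OpenCV has them. Camera axes: x right, y down, z forward; pixel columns grow to the right and rows downward; lengths in m; the calibration is good to about 2 mm. A picture is of the moment at which its call begins: read the wrist's pose just before it. camera_params takes no time and is no camera call; for the wrist camera it gives the pose at the moment of the call.
- arm.sign_off(): hands the job in, once; it reports no verdict.
Trained networks look in the newest picture that a camera, given by its name, has taken for a name from the list of things; names that differ only in an ending like _2 or _b are one class to them, and where a whole thing is asked for, a point or a joint stands for the part that bears it (a point fixed in the world has none). Each returns a list of dicts, best first, with "p" (0 to 1); they miss things now and then, are a little off and sometimes report something else, mostly with a low value. They report only what shows in the picture. A call takes as long as a camera call. They do not tell look-alikes from the thing itself.
- arm.outline_of(thing, camera): "pixels" (480x640 bool, what is visible of it) and "pixel" ([row, column] in pixels, amid what is visible of it).
The state is a dict: "time": time; "q": joint angles; "joint_vel": joint speeds; "tau": joint torques, N m; "ee_pos": TCP position; "orientation": TCP orientation; "force": force on the tool from outside, world axes, zero at the start; "torque": the same for the moment, N m; "gripper_width": finger opening in m.
Only numpy, scipy, OpenCV 4.12 (cv2) and the standard library are available. Lean on these libraries where they do the work, as an engineer would, in place of code of your own. Each camera call takes 0.05 s, during which the arm holds its last target. There are 200 camera calls.

## Working session

There is one attempt and no reset: what is moved stays moved. The work goes in short steps, Python scripts to look and compute and a tool call to move; the robot and the scene stay as the last step left them, time stands still between calls to the robot, and variables do not carry over. Pictures are saved under pics/ and viewed, about 8 in all and at most 12, crops included, and the job is handed in when it is done.

Besides the shell and the picture viewer there is one more tool, called after "Emit:" as a command line: name --argument value ..., lists and objects as JSON in quotes. jog_arm: Moves the arm, as the interface text tells. Its arguments: {"type":"object","properties":{"commands":{"type":"array"},"force":{"type":"number"}},"required":["commands"]}

```bash
ls; mkdir -p pics; cat > h.py <<'E'
import numpy as np, cv2
from plant import arm
def cam(n):
    p=arm.camera_params(n); return np.array(p['mtx'],float),float(p['k1']),cv2.Rodrigues(np.array(p['rvec'],float))[0],np.array(p['tvec'],float).ravel()
def ray(c,px):  # px = (col,row)
    K,k,R,t=c; d=np.linalg.inv(K)@[px[0],px[1],1]; d=d[:2]; u=d.copy()
    for _ in range(20): u=d/(1+k*(u@u))
    return -R.T@t, R.T@np.array([u[0],u[1],1])
def at_z(c,px,z):
    o,d=ray(c,px); return o+d*(z-o[2])/d[2]
def proj(c,P):
    K,k,R,t=c; q=np.atleast_2d(P)@R.T+t; s=q[:,:2]/q[:,2:]; s=s*(1+k*(s**2).sum(1,keepdims=True)); return s@K[:2,:2].T+K[:2,2]
E
python3 - <<'E'
from h import *
for n in('top','scene'):
    im=arm.get_image(n); cv2.imwrite(f'pics/{n}0.png',im); c=cam(n); print(n,-c[2].T@c[3],c[0][0,0],c[1])
    for t in('rack_mid','dock','lockbar','knob'):
        for o in arm.outline_of(t,n)[:3]:
            m=o['pixels']; r,cc=o['pixel']; 
            b=cv2.minAreaRect(np.argwhere(m)[:,::-1].astype(np.float32))
            print(t,round(o['p'],2),r,cc,m.sum(),np.round(b[0]),np.round(b[1]),round(b[2]),np.round(at_z(c,(cc,r),.03),3))
print(arm.read_state())
E
```

```text
pics
top [ 0.294369   -0.1461458   1.35802166] 500.06867186990655 0.018379219265596616
rack_mid 0.96 307.5 504.9 2073 [505. 306.] [58. 38.] 52 [ 0.416 -0.618  0.03 ]
rack_mid 0.55 253.5 324.5 1831 [327. 251.] [52. 37.] 18 [ 0.536 -0.135  0.03 ]
rack_mid 0.3 252.0 333.4 584 [335. 252.] [31. 31.] 18 [ 0.541 -0.159  0.03 ]
dock 0.86 224.6 143.1 6354 [149. 227.] [145.  58.] 4 [0.589 0.362 0.03 ]
dock 0.43 189.8 384.1 555 [386. 184.] [31. 24.] 83 [ 0.723 -0.29   0.03 ]
lockbar 0.67 334.9 426.0 457 [428. 337.] [25. 21.] 79 [ 0.334 -0.411  0.03 ]
lockbar 0.66 229.2 189.7 244 [191. 232.] [ 8. 33.] 8 [0.583 0.234 0.03 ]
scene [ 1.54132283 -0.1146821   0.78792735] 526.5606721272345 0.005976857770909122
rack_mid 0.64 260.0 315.9 1973 [318. 261.] [64. 36.] 11 [ 0.561 -0.149  0.03 ]
rack_mid 0.57 235.8 134.9 1593 [135. 232.] [48. 39.] 56 [ 0.462 -0.61   0.03 ]
dock 0.72 272.7 548.3 7081 [534. 270.] [ 55. 190.] 89 [0.605 0.374 0.03 ]
dock 0.32 259.1 194.6 1845 [195. 260.] [47. 47.] 5 [ 0.558 -0.437  0.03 ]
lockbar 0.67 274.4 481.5 288 [482. 273.] [27. 12.] 72 [0.612 0.225 0.03 ]
knob 0.83 255.4 520.0 319 [516. 254.] [21. 19.] 90 [0.541 0.33  0.03 ]
{'time': 0.5, 'q': array([ 1.06297681e+00,  5.26807910e-02,  1.61294652e+00, -4.94880533e-06,
        1.47602741e+00, -1.19011267e-01]), 'joint_vel': array([ 0.00111437, -0.00042456,  0.00022704,  0.00165403, -0.0021293 ,
        0.00030445]), 'tau': array([-2.97890001e-04, -3.93209982e+01, -3.70028508e+01, -3.58550335e-05,
        1.26848798e-03,  2.48918923e-05]), 'ee_pos': array([0.23691394, 0.5783083 , 0.25328767]), 'orientation': array([ 8.30387094e-01,  5.57186929e-01, -2.65207472e-05,  1.63035214e-05]), 'force': array([-0.08860666, -0.30454632,  0.08049913]), 'torque': array([-0.06726372,  0.04360132,  0.09376218]), 'gripper_width': 0.08514001405769361}
```

View pics/top0.png

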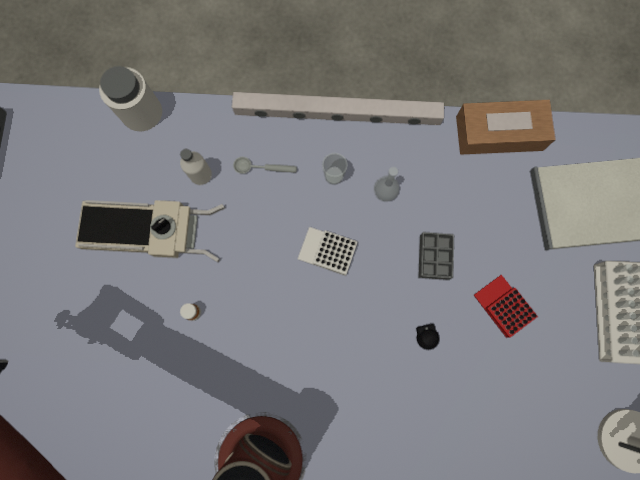

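View pics/scene0.png

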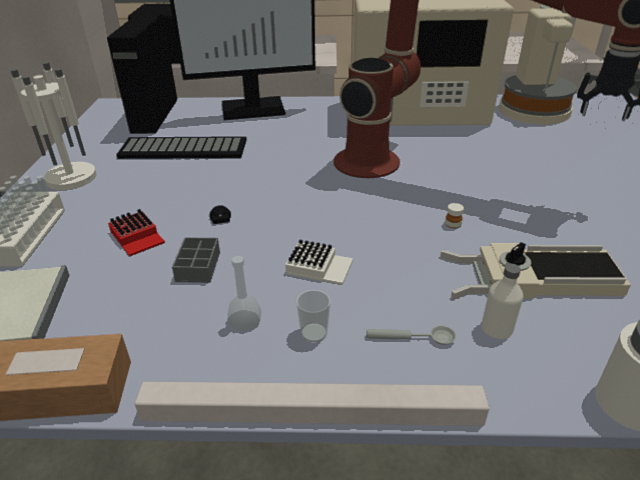

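Top view: the dock is at left (stop block ~(165,228), knob ~(162,226)), with its mouth facing right. The white rack is at ~(328,250), lip to the left. The red look-alike is at (505,306). I'll work out the knob position and then look with the wrist camera.

```bash
python3 - <<'E'
from h import *
from scipy.spatial.transform import Rotation as R
c=cam('top')
print('knob',at_z(c,(161,226),.085)); print('block front corners',at_z(c,(190,204),.045),at_z(c,(186,257),.045))
print('track end',at_z(c,(79,206),.047),at_z(c,(78,247),.047))
im=cv2.imread('pics/top0.png')
print('rack',[at_z(c,p,z).round(3) for p,z in (((311,228),.008),((299,260),.008),((358,241),.03),((346,274),.03))])
s=arm.read_state(); print(R.from_quat(s['orientation']).as_matrix().round(3))
w=cam('wrist'); print('wristcam',-w[2].T@w[3],w[2].round(3),w[0][0,0],w[1])
a=cv2.resize(im[195:267,70:230],None,fx=5,fy=5,interpolation=2); cv2.imwrite('pics/c0.png',a)
E
```

```text
knob [0.57570882 0.29402431 0.085     ]
block front corners [0.64985584 0.2368315  0.045     ] [0.50387683 0.23188055 0.045     ]
track end [0.62740509 0.53314348 0.047     ] [0.51530755 0.518896   0.047     ]
rack [array([ 0.609, -0.094,  0.008]), array([ 0.518, -0.066,  0.008]), array([ 0.575, -0.224,  0.03 ]), array([ 0.483, -0.195,  0.03 ])]
[[ 0.379  0.925 -0.   ]
 [ 0.925 -0.379 -0.   ]
 [-0.    -0.    -1.   ]]
wristcam [0.16810979 0.60681211 0.37330833] [[ 0.379  0.925 -0.001]
 [ 0.884 -0.362  0.297]
 [ 0.274 -0.113 -0.955]] 393.07903668952804 -0.04665435202876117
```

View pics/c0.png

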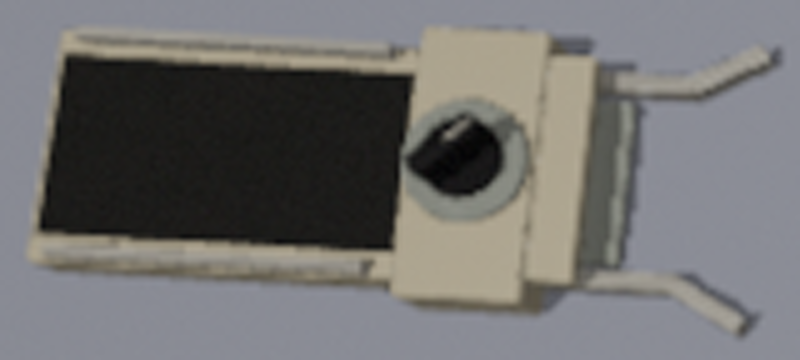

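Emit:
jog_arm --commands '[{"x": -11,"y": 35},{"x": -11,"y": 35},{"x": -11,"y": 35},{"x": -11,"y": 35},{"x": -11,"y": 35},{"x": -11,"y": 35},{"x": -11,"y": 35},{"x": -11,"y": 35},{"x": -11,"y": 35},{"x": -11,"y": 35},{"x": -11,"y": 35},{"x": -11,"y": 35}]'

```text
validation failed for argument at $.co...
```

```bash
python3 - <<'E'
from h import *
im=arm.get_image('wrist'); cv2.imwrite('pics/w1.png',im); w=cam('wrist'); np.save('w1.npy',np.array([*w[0].ravel(),w[1],*w[2].ravel(),*w[3]]))
for t in('knob','lockbar','dock'):
    for o in arm.outline_of(t,'wrist')[:2]:
        print(t,o['p'],o['pixel'],o['pixels'].sum(), cv2.minAreaRect(np.argwhere(o['pixels'])[:,::-1].astype(np.float32)))
E
```

```text
(no output)
```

View pics/w1.png

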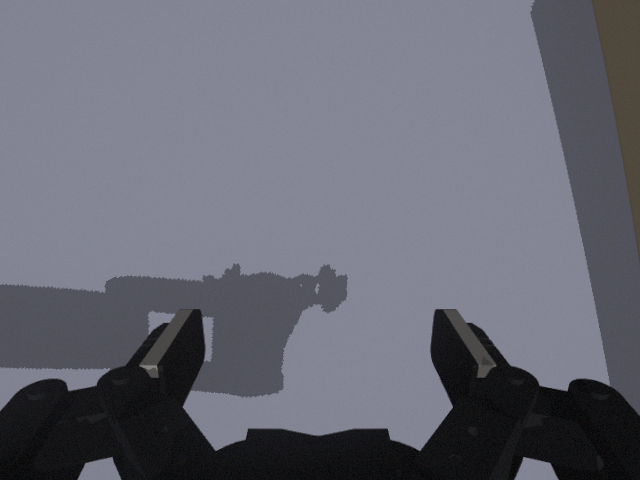

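The move was refused, most likely because each row needs every field. The picture shows only bare bench and the gripper, so I'll retry.

Emit:
jog_arm --commands '[{"x": -11,"y": 33,"z": 0,"turn": 0,"jaw": 1},{"x": -11,"y": 33,"z": 0,"turn": 0,"jaw": 1},{"x": -11,"y": 33,"z": 0,"turn": 0,"jaw": 1},{"x": -11,"y": 33,"z": 0,"turn": 0,"jaw": 1},{"x": -11,"y": 33,"z": 0,"turn": 0,"jaw": 1},{"x": -11,"y": 33,"z": 0,"turn": 0,"jaw": 1},{"x": -11,"y": 33,"z": 0,"turn": 0,"jaw": 1},{"x": -11,"y": 33,"z": 0,"turn": 0,"jaw": 1},{"x": -11,"y": 33,"z": 0,"turn": 0,"jaw": 1},{"x": -11,"y": 33,"z": 0,"turn": 0,"jaw": 1},{"x": -11,"y": 33,"z": 0,"turn": 0,"jaw": 1},{"x": 0,"y": 0,"z": 0,"turn": 0,"jaw": 1}]'

```text
time: 1.7
ee_pos: [0.5308, 0.3248, 0.2533]
orientation: [0.832, 0.555, 0.0, 0.001]
force: [-0.1, 0.6, -0.5]
gripper_width: 0.0856
```

```bash
python3 - <<'E'
from h import *
im=arm.get_image('wrist'); cv2.imwrite('pics/w2.png',im); w=cam('wrist'); np.savez('w2.npz',a=w[0],b=w[1],c=w[2],d=w[3]); print(arm.read_state()['ee_pos'])
for t in('knob','lockbar','dock'):
    for o in arm.outline_of(t,'wrist')[:2]:
        print(t,o['p'],o['pixel'],o['pixels'].sum(), cv2.minAreaRect(np.argwhere(o['pixels'])[:,::-1].astype(np.float32)))
E
```

```text
[0.52894444 0.32660476 0.25321875]
knob 0.77 [278.1, 317.1] 2067 ((312.0297546386719, 277.78125), (48.0689582824707, 57.79309844970703), 46.397178649902344)
lockbar 0.72 [279.5, 242.0] 191 ((245.800048828125, 282.60003662109375), (84.0761489868164, 2.6832809448242188), 63.43495178222656)
dock 0.87 [233.0, 397.7] 52028 ((368.59832763671875, 241.06649780273438), (162.91726684570312, 427.65496826171875), 69.29096984863281)
```

View pics/w2.png

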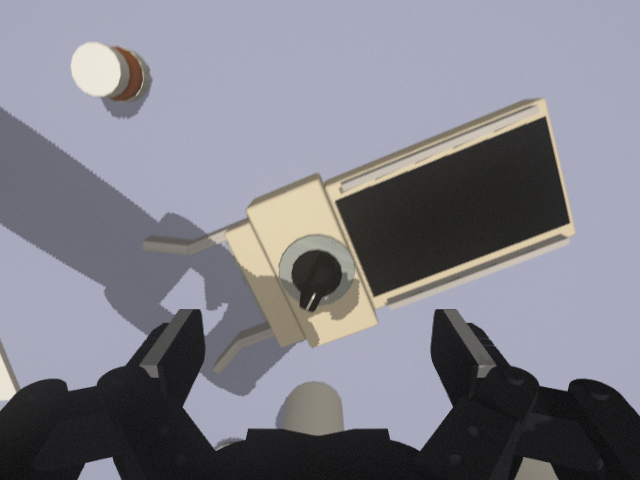

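Wrist view: the knob disc is centred near (317,270), the block top corners are (247,207),(321,176),(377,323),(313,347), and the track ends at (545,100),(574,235). I'll zoom in on the knob.

```bash
python3 - <<'E'
from h import *
z=np.load('w2.npz'); w=(z['a'],float(z['b']),z['c'],z['d'])
for n,p,h in (('b1',(247,207),.045),('b2',(321,176),.045),('b3',(377,323),.045),('b4',(313,347),.045),('t1',(545,100),.047),('t2',(574,235),.047)): print(n,at_z(w,p,h).round(4))
im=cv2.imread('pics/w2.png')
a=cv2.resize(im[225:325,270:370],None,fx=6,fy=6,interpolation=2); a=(255*(a/255.)**.45).astype(np.uint8); cv2.imwrite('pics/c2.png',a)
E
```

```text
b1 [0.5041 0.2718 0.045 ]
b2 [0.5039 0.3402 0.045 ]
b3 [0.6512 0.3364 0.045 ]
b4 [0.652  0.2709 0.045 ]
t1 [0.5153 0.5289 0.047 ]
t2 [0.6364 0.5274 0.047 ]
```

View pics/c2.png

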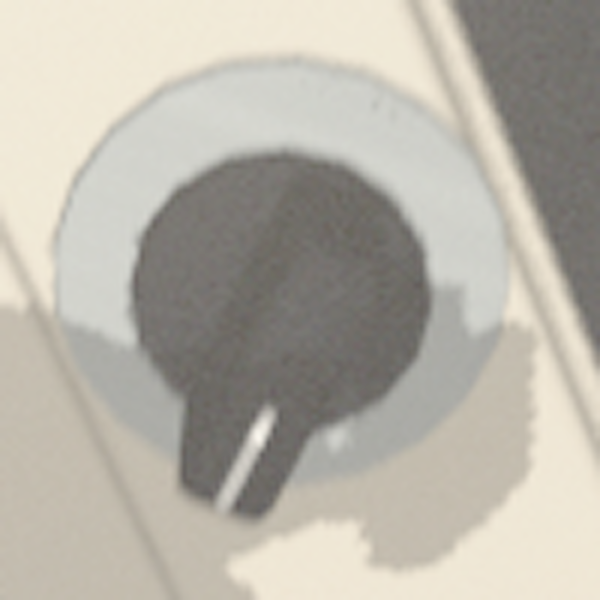

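```bash
cat > fit.py <<'E'
from h import *
def T(im,pts,win=4):
    g=cv2.cvtColor(im,cv2.COLOR_BGR2GRAY); return cv2.cornerSubPix(g,np.array(pts,np.float32).reshape(-1,1,2),(win,win),(-1,-1),(3,50,.01)).reshape(-1,2)
E
python3 - <<'E'
from fit import *
w=cam('wrist'); im=arm.get_image('wrist'); w2=cam('wrist'); print(np.abs(w[3]-w2[3]).max(), arm.read_state()['ee_pos'],arm.read_state()['orientation'])
cv2.imwrite('pics/w3.png',im); np.savez('w3.npz',a=w[0],b=w[1],c=w[2],d=w[3])
old=cv2.imread('pics/w2.png'); print(cv2.absdiff(im,old).mean())
n=['b1','b2','b3','b4','t1','t2']; H=[.045]*4+[.047]*2
p=T(im,[(247,207),(321,176),(377,323),(313,347),(545,100),(574,235)])
for a,q,h in zip(n,p,H): print('wr',a,q.round(1),at_z(w,q,h).round(4))
c=cam('top'); it=cv2.imread('pics/top0.png')
p=T(it,[(180,201.6),(154.5,200.6),(148.6,254.6),(174,255.6),(83,201),(76,247.5)],2)
for a,q,h in zip(n,[p[0],p[1],p[2],p[3],p[4],p[5]],H): print('top',a,q.round(1),at_z(c,q,h).round(4))
print('top R',c[2].round(3))
E
```

```text
8.092491372158062e-05 [0.52623042 0.32949214 0.25328444] [ 8.30073165e-01  5.57654469e-01 -7.61538163e-05 -1.70581901e-04]
7.1957801649305555
wr b1 [247. 207.] [0.5018 0.2743 0.045 ]
wr b2 [321. 176.] [0.5013 0.3427 0.045 ]
wr b3 [377. 323.] [0.6485 0.3396 0.045 ]
wr b4 [312.4 349.5] [0.6519 0.2725 0.045 ]
wr t1 [543.2  97.7] [0.5095 0.5306 0.047 ]
wr t2 [574. 235.] [0.6328 0.5306 0.047 ]
top b1 [180.  201.6] [0.6551 0.2646 0.045 ]
top b2 [154.7 200.3] [0.6551 0.3332 0.045 ]
top b3 [148.6 254.6] [0.5051 0.3314 0.045 ]
top b4 [172.7 255.4] [0.5064 0.2675 0.045 ]
top t1 [ 83.4 200.5] [0.6433 0.5236 0.047 ]
top t2 [ 77.2 247.1] [0.5149 0.5209 0.047 ]
top R [[ 0.052 -0.999  0.004]
 [-0.979 -0.052 -0.2  ]
 [ 0.199  0.006 -0.98 ]]
```

```bash
python3 - <<'E'
from fit import *
z=np.load('w3.npz'); w=(z['a'],float(z['b']),z['c'],z['d'])
a,b=[cv2.imread(f'pics/w{i}.png',0) for i in(2,3)]
m=np.zeros_like(a); m[90:300,225:600]=255
cc,M=cv2.findTransformECC(a,b,np.eye(2,3,dtype=np.float32),cv2.MOTION_AFFINE,(3,200,1e-6),m,5); print(cc,M)
f=lambda p:M@[p[0],p[1],1]
for n,p,h in (('b1',(247,207),.045),('b2',(321,176),.045),('b3',(377,323),.045),('t1',(545,100),.047),('t2',(574,235),.047),('disc',(317,270),.055),('disc',(317,270),.059),('hub',(316.5,274),.07),('mark end',(307,309),.089),('mark in',(315.3,293),.089)): print(n,at_z(w,f(p),h).round(4))
c=cam('top')
for n,p,h in (('top disc',(70+467/5,195+158/5),.057),('top disc',(70+467/5,195+158/5),.047)):print(n,at_z(c,p,h).round(4))
E
```

```text
0.9970983981201313 [[ 9.9406123e-01 -1.4039562e-03 -1.0774919e+00]
 [ 6.0697240e-03  9.8964095e-01  7.9368587e+00]]
b1 [0.5066 0.2693 0.045 ]
b2 [0.5065 0.3376 0.045 ]
b3 [0.6541 0.3339 0.045 ]
t1 [0.5181 0.5263 0.047 ]
t2 [0.6395 0.5248 0.047 ]
disc [0.5791 0.3041 0.055 ]
disc [0.5776 0.3047 0.059 ]
hub [0.5765 0.3048 0.07  ]
mark end [0.5941 0.2895 0.089 ]
mark in [0.5837 0.3011 0.089 ]
top disc [0.5806 0.2972 0.057 ]
top disc [0.5828 0.3006 0.047 ]
```

Emit:
jog_arm --commands '[{"x": -1.5,"y": 29.4,"z": 0,"turn": 0,"jaw": 1},{"x": -1.5,"y": 29.4,"z": 0,"turn": 0,"jaw": 1},{"x": 0,"y": 0,"z": 25,"turn": 6,"jaw": 1},{"x": 0,"y": 0,"z": 25,"turn": 6,"jaw": 1},{"x": 0,"y": 0,"z": 25,"turn": 6,"jaw": 1},{"x": 0,"y": 0,"z": 25,"turn": 6.3,"jaw": 1},{"x": 0,"y": 0,"z": 18,"turn": 0,"jaw": 1},{"x": 0,"y": 0,"z": 0,"turn": 0,"jaw": 1},{"x": 0,"y": 0,"z": 0,"turn": 0,"jaw": 1},{"x": 0,"y": 0,"z": 0,"turn": 0,"jaw": 1}]'

```text
time: 2.78
ee_pos: [0.5806, 0.3048, 0.1371]
orientation: [0.929, 0.371, 0.001, -0.0]
force: [0.4, 0.2, 0.8]
gripper_width: 0.0856
```

```bash
python3 - <<'E'
from h import *
s=arm.read_state(); w=cam('wrist'); im=arm.get_image('wrist'); q=s['orientation']; print(s['ee_pos'],np.degrees(2*np.arctan2(q[1],q[0])),q,s['q'])
# overlay predicted bar top
ax=np.array([.5795,.3045]); th=np.radians(-46.5); u=np.array([np.cos(th),np.sin(th)]); v=np.array([-u[1],u[0]])
P=[[*(ax+a*.021*u+b*.007*v),.089] for a,b in((1,1),(1,-1),(-1,-1),(-1,1))]
for p in proj(w,P): cv2.circle(im,tuple(int(round(x)) for x in p),2,(0,0,255),-1)
im=(255*(im/255.)**.6).astype(np.uint8)
cv2.imwrite('pics/w4.png',im)
E
```

```text
[0.58056876 0.3047641  0.13705497] 43.5072620062452 [ 9.28785409e-01  3.70616035e-01  1.19070683e-03 -1.27684480e-05] [ 3.69976600e-01  2.14937372e-01  1.63498702e+00  5.06176619e-05
  1.28928721e+00 -3.89382375e-01]
```

View pics/w4.png

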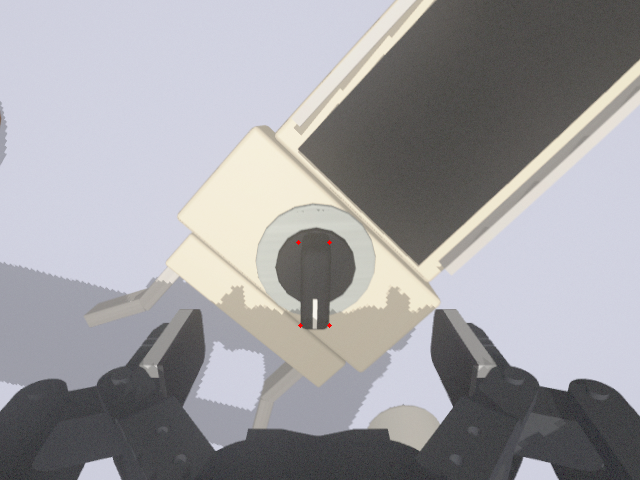

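The knob bar lies along image x 302–330, rows 242–328, and matches the overlay. It is lined up with the jaws, so I'll go down and grip.

Emit:
jog_arm --commands '[{"x": -0.5,"y": -0.5,"z": 20,"turn": 0,"jaw": 1},{"x": 0,"y": 0,"z": 20,"turn": 0,"jaw": 1},{"x": 0,"y": 0,"z": 11,"turn": 0,"jaw": 1},{"x": 0,"y": 0,"z": 0,"turn": 0,"jaw": 1},{"x": 0,"y": 0,"z": 0,"turn": 0,"jaw": -1},{"x": 0,"y": 0,"z": 0,"turn": 0,"jaw": -1},{"x": 0,"y": 0,"z": 0,"turn": 0,"jaw": -1},{"x": 0,"y": 0,"z": 0,"turn": 0,"jaw": -1},{"x": 0,"y": 0,"z": 0,"turn": 0,"jaw": -1},{"x": 0,"y": 0,"z": 0,"turn": 0,"jaw": -1},{"x": 0,"y": 0,"z": 0,"turn": 0,"jaw": -1},{"x": 0,"y": 0,"z": 0,"turn": 0,"jaw": -1}]' --force 35

```text
time: 3.83
ee_pos: [0.5798, 0.3038, 0.0851]
orientation: [0.929, 0.37, 0.0, 0.0]
force: [-0.8, -0.9, 3.3]
gripper_width: 0.0136
```

Gripped at 13.6 mm. I'll turn it clockwise (+turn) by about 84° first.

Emit:
jog_arm --commands '[{"x": 0,"y": 0,"z": 0,"turn": 7,"jaw": -1},{"x": 0,"y": 0,"z": 0,"turn": 7,"jaw": -1},{"x": 0,"y": 0,"z": 0,"turn": 7,"jaw": -1},{"x": 0,"y": 0,"z": 0,"turn": 7,"jaw": -1},{"x": 0,"y": 0,"z": 0,"turn": 7,"jaw": -1},{"x": 0,"y": 0,"z": 0,"turn": 7,"jaw": -1},{"x": 0,"y": 0,"z": 0,"turn": 7,"jaw": -1},{"x": 0,"y": 0,"z": 0,"turn": 7,"jaw": -1},{"x": 0,"y": 0,"z": 0,"turn": 7,"jaw": -1},{"x": 0,"y": 0,"z": 0,"turn": 7,"jaw": -1},{"x": 0,"y": 0,"z": 0,"turn": 7,"jaw": -1},{"x": 0,"y": 0,"z": 0,"turn": 0,"jaw": -1}]'

```text
time: 4.83
ee_pos: [0.5821, 0.3039, 0.0852]
orientation: [0.957, -0.291, 0.003, -0.002]
force: [7.6, 1.5, -1.5]
gripper_width: 0.0132
```

```bash
cat > st.py <<'E'
from h import *
s=arm.read_state(); q=s['orientation']; print(s['time'],s['ee_pos'].round(4),'ang',np.degrees(2*np.arctan2(q[1],q[0])).round(2),'F',s['force'].round(2),'T',s['torque'].round(3),'w',round(s['gripper_width'],4),s['q'].round(2))
E
python3 st.py
```

```text
4.8333 [0.5821 0.3039 0.0852] ang -33.83 F [ 7.57  1.55 -1.48] T [ 0.048 -1.07  -0.04 ] w 0.0132 [ 0.37  0.27  1.66 -0.    1.2   0.96]
```

Emit:
jog_arm --commands '[{"x": 0,"y": 0,"z": 0,"turn": 4,"jaw": -1},{"x": 0,"y": 0,"z": 0,"turn": 4,"jaw": -1},{"x": 0,"y": 0,"z": 0,"turn": 0,"jaw": -1},{"x": 0,"y": 0,"z": 0,"turn": 0,"jaw": -1}]'

```text
time: 5.17
ee_pos: [0.5823, 0.3038, 0.0852]
orientation: [0.935, -0.355, 0.003, -0.002]
force: [8.1, 1.0, -2.5]
gripper_width: 0.0132
```

```bash
python3 st.py
```

```text
5.1667 [0.5823 0.3038 0.0852] ang -41.62 F [ 8.07  1.   -2.47] T [-0.03  -1.201 -0.059] w 0.0132 [ 0.37  0.27  1.66 -0.    1.2   1.1 ]
```

Emit:
jog_arm --commands '[{"x": 0,"y": 0,"z": 0,"turn": 4,"jaw": -1},{"x": 0,"y": 0,"z": 0,"turn": 0,"jaw": -1},{"x": 0,"y": 0,"z": 0,"turn": 0,"jaw": -1}]'

```text
time: 5.42
ee_pos: [0.5824, 0.3037, 0.0852]
orientation: [0.922, -0.388, 0.003, -0.002]
force: [7.5, -0.6, -2.7]
gripper_width: 0.0133
```

```bash
python3 st.py
```

```text
5.4167 [0.5824 0.3037 0.0852] ang -45.62 F [ 7.48 -0.55 -2.65] T [ 0.007 -1.152 -0.131] w 0.0133 [ 0.37  0.27  1.66 -0.    1.2   1.16]
```

Emit:
jog_arm --commands '[{"x": 0,"y": 0,"z": 0,"turn": 3,"jaw": -1},{"x": 0,"y": 0,"z": 0,"turn": 0,"jaw": -1},{"x": 0,"y": 0,"z": 0,"turn": 0,"jaw": -1}]'

```text
time: 5.67
ee_pos: [0.5824, 0.3036, 0.0852]
orientation: [0.911, -0.412, 0.003, -0.002]
force: [8.1, 0.0, -2.7]
gripper_width: 0.0134
```

```bash
python3 st.py
```

```text
5.6667 [0.5824 0.3036 0.0852] ang -48.62 F [ 8.11  0.04 -2.72] T [-0.039 -1.205 -0.055] w 0.0134 [ 0.37  0.27  1.66 -0.    1.2   1.22]
```

Emit:
jog_arm --commands '[{"x": 0,"y": 0,"z": 0,"turn": 3,"jaw": -1},{"x": 0,"y": 0,"z": 0,"turn": 0,"jaw": -1},{"x": 0,"y": 0,"z": 0,"turn": 0,"jaw": -1}]'

```text
time: 5.92
ee_pos: [0.5825, 0.3035, 0.0852]
orientation: [0.9, -0.435, 0.003, -0.002]
force: [9.4, 0.0, -2.7]
gripper_width: 0.0131
```

```bash
python3 st.py
```

```text
5.9167 [0.5825 0.3035 0.0852] ang -51.62 F [ 9.41  0.02 -2.72] T [-0.078 -1.237 -0.085] w 0.0131 [ 0.37  0.27  1.66 -0.    1.2   1.27]
```

Emit:
jog_arm --commands '[{"x": 0,"y": 0,"z": 0,"turn": 3,"jaw": -1},{"x": 0,"y": 0,"z": 0,"turn": 0,"jaw": -1},{"x": 0,"y": 0,"z": 0,"turn": 0,"jaw": -1}]'

```text
time: 6.17
ee_pos: [0.5825, 0.3034, 0.0851]
orientation: [0.889, -0.459, 0.003, -0.002]
force: [8.3, -0.2, -2.2]
gripper_width: 0.0134
```

```bash
python3 st.py
```

```text
6.1667 [0.5825 0.3034 0.0851] ang -54.59 F [ 8.34 -0.23 -2.2 ] T [-0.188 -1.294  0.022] w 0.0134 [ 0.37  0.27  1.66 -0.    1.2   1.32]
```

Emit:
jog_arm --commands '[{"x": 0,"y": 0,"z": 0,"turn": 3,"jaw": -1},{"x": 0,"y": 0,"z": 0,"turn": 0,"jaw": -1},{"x": 0,"y": 0,"z": 0,"turn": 0,"jaw": -1}]'

```text
time: 6.42
ee_pos: [0.5825, 0.3034, 0.0852]
orientation: [0.877, -0.48, 0.004, -0.002]
force: [8.5, -0.7, -1.7]
gripper_width: 0.0133
```

```bash
python3 st.py
```

```text
6.4167 [0.5825 0.3034 0.0852] ang -57.33 F [ 8.45 -0.74 -1.69] T [-0.201 -1.274  1.441] w 0.0133 [ 0.37  0.27  1.66 -0.    1.2   1.37]
```

Torque jumped to 1.4 N m at ~101° of turn, so the knob is at its end stop. I'll release and lift.

Emit:
jog_arm --commands '[{"x": 0,"y": 0,"z": 0,"turn": 0,"jaw": 1},{"x": 0,"y": 0,"z": 0,"turn": 0,"jaw": 1},{"x": 0,"y": 0,"z": 0,"turn": 0,"jaw": 1},{"x": 0,"y": 0,"z": 0,"turn": 0,"jaw": 1},{"x": 0,"y": 0,"z": 0,"turn": 0,"jaw": 1},{"x": 0,"y": 0,"z": -20,"turn": 0,"jaw": 1},{"x": 0,"y": 0,"z": -40,"turn": -6,"jaw": 1},{"x": 0,"y": 0,"z": -40,"turn": -7,"jaw": 1},{"x": 0,"y": 0,"z": -30,"turn": -7,"jaw": 1},{"x": 0,"y": 0,"z": 0,"turn": -7,"jaw": 1},{"x": 0,"y": 0,"z": 0,"turn": -7,"jaw": 1},{"x": 0,"y": 0,"z": 0,"turn": -7,"jaw": 1}]'

```text
time: 7.42
ee_pos: [0.5798, 0.304, 0.2157]
orientation: [0.99, -0.141, 0.001, -0.001]
force: [0.2, -0.3, -0.9]
gripper_width: 0.0851
```

```bash
python3 st.py; python3 - <<'E'
from h import *
c=cam('top'); im=arm.get_image('top'); w=arm.get_image('wrist')
a=cv2.resize(im[222:282,290:370],None,fx=5,fy=5,interpolation=2); b=cv2.resize(im[195:267,70:230],None,fx=2.5,fy=2.5,interpolation=2)
cv2.imwrite('pics/top5.png',im)
out=np.zeros((600,800,3),np.uint8); out[:300,:400]=a; out[:180,400:800]=b; out[300:,400:]=cv2.resize(w,(400,300)); out[300:600,:400]=cv2.resize((255*(w/255.)**.6).astype(np.uint8)[180:480,100:500],(400,300)); cv2.imwrite('pics/m5.png',out)
m=(im.min(2)>120)&(cv2.cvtColor(im,cv2.COLOR_BGR2HSV)[...,1]<25); m[:, :290]=0;m[:,370:]=0;m[:222]=0;m[282:]=0
print(m.sum(), im[250,310], im[230,300])
for o in arm.outline_of('rack_mid','top')[:3]:
    print(o['p'],o['pixel'],o['pixels'].sum())
    if abs(o['pixel'][1]-327)<20: print(cv2.boxPoints(cv2.minAreaRect(np.argwhere(o['pixels'])[:,::-1].astype(np.float32))))
E
```

```text
7.4167 [0.5798 0.304  0.2157] ang -16.23 F [ 0.22 -0.34 -0.92] T [-0.09   0.003  0.051] w 0.0851 [0.37 0.14 1.58 0.   1.42 0.65]
4256 [183 194 197] [159 150 147]
0.91 [252.5, 325.9] 1824
[[297.40002 259.8    ]
 [309.10004 224.7    ]
 [357.7     240.90002]
 [346.      276.     ]]
0.77 [305.8, 504.6] 2032
```

View pics/m5.png

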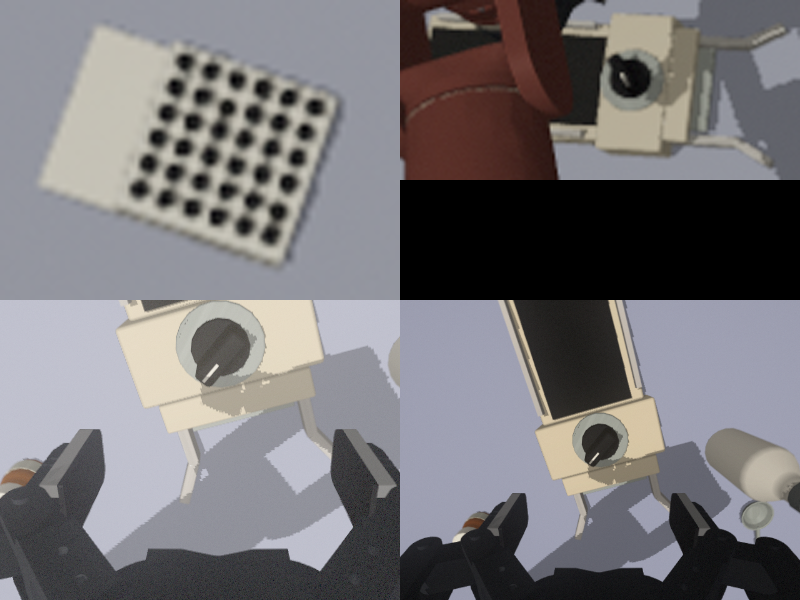

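```bash
python3 - <<'E'
from h import *
from scipy.optimize import least_squares
c=cam('top')
px=np.array([(309,227),(298,259.2),(358,241.2),(346.6,274.6)]); L=np.array([(70,-48,.008),(70,48,.008),(-70,-48,.03),(-70,48,.03)])
# rack +x ~ world +y ; left(+y rack) = world -x
def W(p,L): 
    s,k=np.sin(p[2]),np.cos(p[2]); xy=L[:,:2]/1e3; return np.c_[p[0]+k*xy[:,0]-s*xy[:,1],p[1]+s*xy[:,0]+k*xy[:,1],L[:,2]]
r=least_squares(lambda p:(proj(c,W(p,L))-px).ravel(),[.545,-.145,1.3]); p=r.x
print(p[:2],np.degrees(p[2]),r.fun.round(1)); u=np.array([np.cos(p[2]),np.sin(p[2])]); print('rear',p[:2]-.07*u,'front',p[:2]+.07*u)
for n,q,z in(('tipbox',(437,256),.03),('flask',(387,188),.02),('beaker',(335,172),.02),('jar',(190,312),.03),('mouse',(428,337),.02),('wash',(200,172),.02)): print(n,at_z(c,q,z).round(3))
E
```

```text
[ 0.54687543 -0.14304771] 74.30867139295957 [ 0.3 -0.  -0.2  0.1 -0.2  0.   0.1 -0.1]
rear [ 0.52794359 -0.210439  ] front [ 0.56580726 -0.07565642]
tipbox [ 0.545 -0.438  0.03 ]
flask [ 0.732 -0.299  0.02 ]
beaker [ 0.771 -0.152  0.02 ]
jar [0.361 0.21  0.03 ]
mouse [ 0.329 -0.418  0.02 ]
wash [0.751 0.226 0.02 ]
```

Fit is good (residual ≤0.3 px): the rack is at (0.547,-0.143) with heading 74.3°. The wrist view shows the knob turned about 100° and the dock mouth clear. I'll move behind the rack.

Emit:
jog_arm --commands '[{"x": 6.3,"y": 36.9,"z": 0,"turn": 0,"jaw": 0.4},{"x": 6.3,"y": 36.9,"z": 0,"turn": 0,"jaw": 0.4},{"x": 6.3,"y": 36.9,"z": 0,"turn": 0,"jaw": 0.4},{"x": 6.3,"y": 36.9,"z": 0,"turn": 0,"jaw": 0.4},{"x": 6.3,"y": 36.9,"z": 0,"turn": 0,"jaw": 0.4},{"x": 6.3,"y": 36.9,"z": 0,"turn": 0,"jaw": 0.4},{"x": 6.3,"y": 36.9,"z": 0,"turn": 0,"jaw": 0.4},{"x": 6.3,"y": 36.9,"z": 0,"turn": 0,"jaw": 0.4},{"x": 6.3,"y": 36.9,"z": 0,"turn": 0,"jaw": 0.4},{"x": 6.3,"y": 36.9,"z": 0,"turn": 0,"jaw": 0.4},{"x": 6.3,"y": 36.9,"z": 0,"turn": 0,"jaw": 0.4},{"x": 6.3,"y": 36.9,"z": 0,"turn": 0,"jaw": 0.4}]'

```text
time: 8.57
ee_pos: [0.525, -0.1439, 0.2142]
orientation: [0.989, -0.146, 0.0, -0.0]
force: [0.0, 0.2, 0.7]
gripper_width: 0.06
```

Emit:
jog_arm --commands '[{"x": 6.3,"y": 36.9,"z": 0,"turn": 0,"jaw": 0.4},{"x": 6.3,"y": 36.9,"z": 0,"turn": 0,"jaw": 0.4},{"x": 6.3,"y": 36.9,"z": 0,"turn": 0,"jaw": 0.4},{"x": 0,"y": 0,"z": 0,"turn": -0.5,"jaw": 0.4},{"x": 0,"y": 0,"z": 30,"turn": 0,"jaw": 0.4},{"x": 0,"y": 0,"z": 30,"turn": 0,"jaw": 0.4},{"x": 0,"y": 0,"z": 30,"turn": 0,"jaw": 0.4},{"x": 0,"y": 0,"z": 0,"turn": 0,"jaw": 0.4},{"x": 0,"y": 0,"z": 0,"turn": 0,"jaw": 0.4},{"x": 0,"y": 0,"z": 0,"turn": 0,"jaw": 0.4}]'

```text
time: 9.4
ee_pos: [0.513, -0.2539, 0.1259]
orientation: [0.99, -0.14, 0.001, 0.0]
force: [-0.1, 0.1, 0.6]
gripper_width: 0.0598
```

```bash
python3 st.py
```

```text
9.4 [ 0.513  -0.2539  0.1259] ang -16.12 F [-0.07  0.14  0.57] T [-0.068  0.061  0.038] w 0.0598 [-0.59  0.04  1.85  0.    1.25 -0.31]
```

Emit:
jog_arm --commands '[{"x": 2.7,"y": 0.6,"z": 25,"turn": -0.4,"jaw": 0.4},{"x": 0,"y": 0,"z": 25,"turn": 0,"jaw": 0.4},{"x": 0,"y": 0,"z": 25,"turn": 0,"jaw": 0.4},{"x": 0,"y": 0,"z": 16,"turn": 0,"jaw": 0.4},{"x": 0,"y": 0,"z": 8,"turn": 0,"jaw": 0.4},{"x": 0,"y": 0,"z": 0,"turn": 0,"jaw": 0.4},{"x": 0,"y": 0,"z": 0,"turn": 0,"jaw": 0.4},{"x": 0,"y": 0,"z": 0,"turn": 0,"jaw": 0.4}]'

```text
time: 10.07
ee_pos: [0.5163, -0.2561, 0.0278]
orientation: [0.991, -0.136, 0.002, 0.001]
force: [1.1, 1.2, 0.2]
gripper_width: 0.0596
```

```bash
python3 st.py; python3 - <<'E'
from h import *
w=cam('wrist'); im=arm.get_image('wrist'); im=(255*(im/255.)**.6).astype(np.uint8); cv2.imwrite('pics/w6.png',im)
E
```

```text
10.0667 [ 0.5163 -0.2561  0.0278] ang -15.68 F [1.1  1.21 0.24] T [ 0.04   0.059 -0.001] w 0.0596 [-0.59  0.18  1.88 -0.    1.08 -0.32]
```

View pics/w6.png

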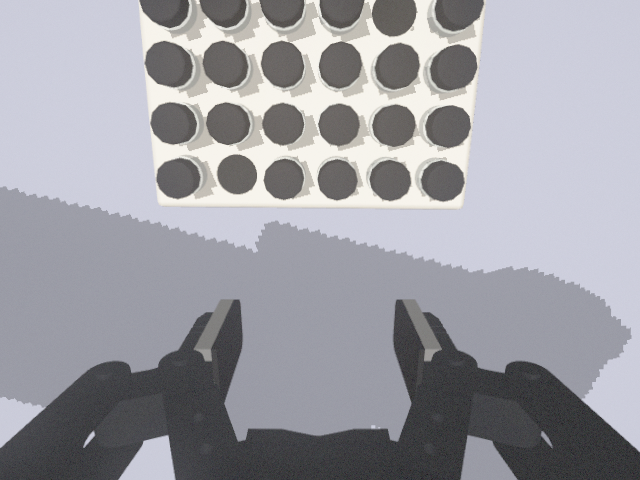

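Gripper is square to the rack's rear edge (row ~207) and nearly centred. I'll start the push.

Emit:
jog_arm --commands '[{"x": -1,"y": -8,"z": 0,"turn": 0,"jaw": 0.4},{"x": 0,"y": -8,"z": 0,"turn": 0,"jaw": 0.4},{"x": 0,"y": -8,"z": 0,"turn": 0,"jaw": 0.4},{"x": 0,"y": -6,"z": 0,"turn": 0,"jaw": 0.4},{"x": 0,"y": -3,"z": 0,"turn": 0,"jaw": 0.4},{"x": 0,"y": -3,"z": 0,"turn": 0,"jaw": 0.4},{"x": 0,"y": -3,"z": 0,"turn": 0,"jaw": 0.4},{"x": 0,"y": -5,"z": 0,"turn": 0,"jaw": 0.4},{"x": 0,"y": -6,"z": 0,"turn": 0,"jaw": 0.4},{"x": 0,"y": -6,"z": 0,"turn": 0,"jaw": 0.4}]'

```text
time: 10.95
ee_pos: [0.5288, -0.2007, 0.0253]
orientation: [0.991, -0.137, -0.0, 0.0]
force: [0.0, -2.9, -0.6]
gripper_width: 0.06
```

```bash
python3 st.py; cat > rk.py <<'E'
from h import *
import sys
from scipy.optimize import least_squares
# rack pose from wrist caps/white block: fit rear-top corners in the wrist + front from top mask
c=cam('top'); im=arm.get_image('top')
o=[o for o in arm.outline_of('rack_mid','top') if o['pixel'][1]<450]
if o:
    m=o[0]['pixels']; print(o[0]['p'],o[0]['pixel'],m.sum(), np.round(cv2.boxPoints(cv2.minAreaRect(np.argwhere(m)[:,::-1].astype(np.float32))),1).tolist())
cv2.imwrite('pics/'+sys.argv[1]+'t.png',im); w=cam('wrist'); cv2.imwrite('pics/'+sys.argv[1]+'w.png',arm.get_image('wrist'))
E
python3 rk.py r1
```

```text
10.95 [ 0.5288 -0.2007  0.0253] ang -15.7 F [ 0.01 -2.93 -0.65] T [-0.304  0.044  0.007] w 0.06 [-0.49  0.17  1.9  -0.    1.07 -0.22]
0.88 [246.5, 303.9] 749 [[288.3999938964844, 227.3000030517578], [334.0, 223.3000030517578], [337.1000061035156, 258.0], [291.3999938964844, 262.0]]
```

Emit:
jog_arm --commands '[{"x": 0,"y": -6.5,"z": 0,"turn": 0,"jaw": 0.4},{"x": 0,"y": -6.5,"z": 0,"turn": 0,"jaw": 0.4},{"x": 0,"y": -6.5,"z": 0,"turn": 0,"jaw": 0.4},{"x": 0,"y": -6.5,"z": 0,"turn": 0,"jaw": 0.4},{"x": 0,"y": -6.5,"z": 0,"turn": 0,"jaw": 0.4},{"x": 0,"y": -6.5,"z": 0,"turn": 0,"jaw": 0.4},{"x": 0,"y": -6.5,"z": 0,"turn": 0,"jaw": 0.4},{"x": 0,"y": -6.5,"z": 0,"turn": 0,"jaw": 0.4},{"x": 0,"y": -6.5,"z": 0,"turn": 0,"jaw": 0.4},{"x": 0,"y": -6.5,"z": 0,"turn": 0,"jaw": 0.4},{"x": 0,"y": -6.5,"z": 0,"turn": 0,"jaw": 0.4},{"x": 0,"y": -6.5,"z": 0,"turn": 0,"jaw": 0.4}]'

```text
time: 12.1
ee_pos: [0.55, -0.1252, 0.0253]
orientation: [0.991, -0.136, 0.0, 0.0]
force: [-1.3, -2.2, 0.6]
gripper_width: 0.0594
```

Emit:
jog_arm --commands '[{"x": 1.1,"y": -6.2,"z": 0,"turn": -1,"jaw": 0.4},{"x": 1.1,"y": -6.2,"z": 0,"turn": -1,"jaw": 0.4},{"x": 1.1,"y": -6.2,"z": 0,"turn": -1,"jaw": 0.4},{"x": 1.1,"y": -6.2,"z": 0,"turn": -1,"jaw": 0.4},{"x": 1.1,"y": -6.2,"z": 0,"turn": -1,"jaw": 0.4},{"x": 1.1,"y": -6.2,"z": 0,"turn": -1,"jaw": 0.4},{"x": 1.1,"y": -6.2,"z": 0,"turn": -1,"jaw": 0.4},{"x": 1.1,"y": -6.2,"z": 0,"turn": -1,"jaw": 0.4}]'

```text
time: 12.77
ee_pos: [0.5692, -0.0786, 0.0254]
orientation: [0.998, -0.066, 0.0, 0.0]
force: [-0.4, -3.1, 0.6]
gripper_width: 0.06
```

```bash
python3 st.py; python3 rk.py r2
```

```text
12.7667 [ 0.5692 -0.0786  0.0254] ang -7.58 F [-0.36 -3.07  0.59] T [-0.47   0.107 -0.042] w 0.06 [-0.27  0.19  1.88 -0.    1.08 -0.13]
0.71 [237.4, 256.0] 395 [[242.8000030517578, 218.8000030517578], [283.8999938964844, 210.10000610351562], [290.3999938964844, 240.89999389648438], [249.3000030517578, 249.60000610351562]]
```

Emit:
jog_arm --commands '[{"x": 1.1,"y": -6.0,"z": 0,"turn": -1,"jaw": 0.4},{"x": 1.1,"y": -6.0,"z": 0,"turn": -1,"jaw": 0.4},{"x": 1.1,"y": -6.0,"z": 0,"turn": -1,"jaw": 0.4},{"x": 1.1,"y": -6.0,"z": 0,"turn": -1,"jaw": 0.4},{"x": 1.1,"y": -6.0,"z": 0,"turn": -1,"jaw": 0.4},{"x": 1.1,"y": -6.0,"z": 0,"turn": -1,"jaw": 0.4},{"x": 1.1,"y": -6.0,"z": 0,"turn": -1,"jaw": 0.4},{"x": 1.1,"y": -4.0,"z": 0,"turn": -1,"jaw": 0.4},{"x": 0,"y": 0,"z": 0,"turn": 0,"jaw": 0.4},{"x": 0,"y": 0,"z": 0,"turn": 0,"jaw": 0.4}]'

```text
time: 13.75
ee_pos: [0.5814, -0.0334, 0.0255]
orientation: [1.0, 0.003, 0.0, -0.0]
force: [-0.7, -0.7, 0.6]
gripper_width: 0.06
```

```bash
python3 st.py; python3 rk.py r3; python3 - <<'E'
from h import *
t=cv2.imread('pics/r3t.png'); w=cv2.imread('pics/r3w.png')
out=np.zeros((600,800,3),np.uint8); out[:280]=cv2.resize(t[195:265,140:300],(800,350),interpolation=2)[35:315]; out[280:,:427]=cv2.resize(w,(427,320)); cv2.imwrite('pics/m7.png',out)
E
```

```text
13.75 [ 0.5814 -0.0334  0.0255] ang 0.35 F [-0.72 -0.66  0.58] T [-0.007 -0.001  0.002] w 0.06 [-0.19  0.2   1.86  0.    1.08 -0.19]
0.83 [230.8, 257.7] 221 [[235.0, 235.0], [235.0, 217.0], [273.0, 217.0], [273.0, 235.0]]
```

View pics/m7.png

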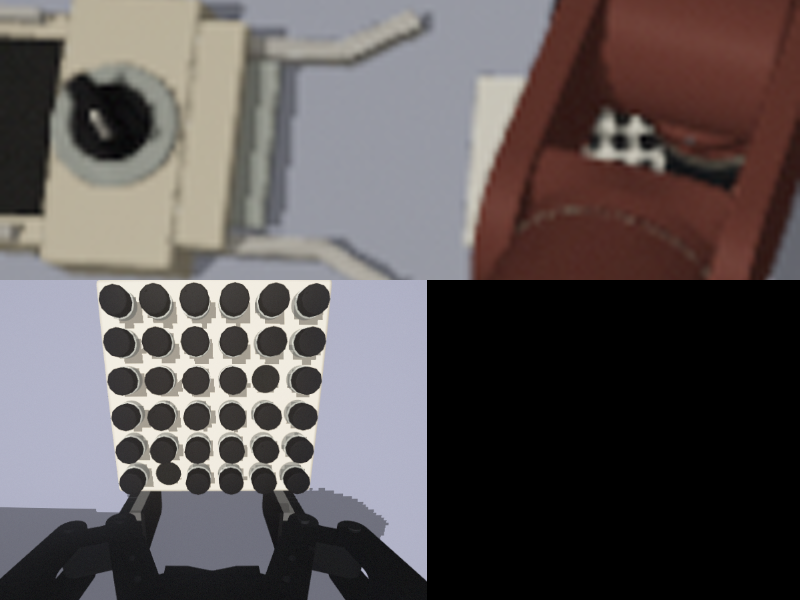

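```bash
python3 - <<'E'
from h import *
w=cam('wrist'); c=cam('top')
for p in ((177,315),(468,315)): print('rear top',at_z(w,p,.03).round(4))
f=lambda x,y:(140+x/5-.4,195+(y+35)/5-.4)
for n,p,z in (('lipR',(478,78),.008),('lipL',(466,243),.008),('cheekR inner top',(265,60),.02),('cheekR inner top2',(345,60),.02),('cheekL outer?inner',(240,240),.02),('cheekL',(320,240),.02),('blkR',(200,0),.045)): print(n,at_z(c,f(*p),z).round(4))
# automatic lip/bench edge in top: column threshold
t=cv2.imread('pics/r3t.png'); print(t[212:222,237].tolist()); print(t[230,228:240].tolist())
E
```

```text
rear top [ 0.5359 -0.0207  0.03  ]
rear top [ 0.632  -0.0203  0.03  ]
lipR [0.6288 0.1186 0.008 ]
lipL [0.5354 0.1169 0.008 ]
cheekR inner top [0.6297 0.2341 0.02  ]
cheekR inner top2 [0.6321 0.1902 0.02  ]
cheekL outer?inner [0.5284 0.237  0.02  ]
cheekL [0.5307 0.1937 0.02  ]
blkR [0.6551 0.2656 0.045 ]
[[163, 153, 151], [162, 153, 151], [163, 152, 151], [162, 153, 151], [152, 143, 141], [167, 173, 176], [184, 196, 200], [185, 197, 200], [184, 196, 200], [184, 196, 200]]
[[163, 153, 151], [163, 153, 151], [163, 153, 151], [163, 153, 150], [163, 154, 151], [156, 146, 144], [169, 172, 172], [188, 197, 200], [185, 197, 200], [185, 197, 200], [185, 196, 200], [167, 179, 185]]
```

Emit:
jog_arm --commands '[{"x": 0,"y": -5,"z": 0,"turn": -0.3,"jaw": 0.4},{"x": 0,"y": -6,"z": 0,"turn": -0.3,"jaw": 0.4},{"x": 0,"y": -6,"z": 0,"turn": 0,"jaw": 0.4},{"x": 0,"y": -6,"z": 0,"turn": 0,"jaw": 0.4},{"x": 0,"y": -6,"z": 0,"turn": 0,"jaw": 0.4},{"x": 0,"y": -6,"z": 0,"turn": 0,"jaw": 0.4},{"x": 0,"y": -6,"z": 0,"turn": 0,"jaw": 0.4},{"x": 0,"y": -6,"z": 0,"turn": 0,"jaw": 0.4},{"x": 0,"y": -6,"z": 0,"turn": 0,"jaw": 0.4},{"x": 0,"y": -5,"z": 0,"turn": 0,"jaw": 0.4},{"x": 0,"y": -4,"z": 0,"turn": 0,"jaw": 0.4}]'

```text
time: 14.82
ee_pos: [0.5804, 0.0285, 0.0255]
orientation: [1.0, 0.008, 0.0, 0.0]
force: [-0.8, -3.6, 2.1]
gripper_width: 0.0597
```

```bash
python3 st.py
```

```text
14.8167 [0.5804 0.0285 0.0255] ang 0.94 F [-0.79 -3.55  2.12] T [-0.571 -0.033  0.026] w 0.0597 [-0.08  0.2   1.86 -0.    1.08 -0.1 ]
```

Emit:
jog_arm --commands '[{"x": 0,"y": -4,"z": 0,"turn": 0,"jaw": 0.4},{"x": 0,"y": -4,"z": 0,"turn": 0,"jaw": 0.4},{"x": 0,"y": -4,"z": 0,"turn": 0,"jaw": 0.4},{"x": 0,"y": -4,"z": 0,"turn": 0,"jaw": 0.4},{"x": 0,"y": -4,"z": 0,"turn": 0,"jaw": 0.4},{"x": 0,"y": -4,"z": 0,"turn": 0,"jaw": 0.4}]'

```text
time: 15.32
ee_pos: [0.58, 0.0522, 0.0255]
orientation: [1.0, 0.008, 0.0, 0.0]
force: [0.9, -4.1, 3.7]
gripper_width: 0.0597
```

```bash
python3 st.py
```

```text
15.3167 [0.58   0.0522 0.0255] ang 0.92 F [ 0.85 -4.06  3.74] T [-0.724  0.026 -0.016] w 0.0597 [-0.04  0.2   1.86 -0.    1.08 -0.05]
```

Emit:
jog_arm --commands '[{"x": 0,"y": -4,"z": 0,"turn": 0,"jaw": 0.4},{"x": 0,"y": -4,"z": 0,"turn": 0,"jaw": 0.4},{"x": 0,"y": -4,"z": 0,"turn": 0,"jaw": 0.4},{"x": 0,"y": -4,"z": 0,"turn": 0,"jaw": 0.4},{"x": 0,"y": -4,"z": 0,"turn": 0,"jaw": 0.4},{"x": 0,"y": -4,"z": 0,"turn": 0,"jaw": 0.4},{"x": 0,"y": -4,"z": 0,"turn": 0,"jaw": 0.4}]'

```text
time: 15.9
ee_pos: [0.5796, 0.0803, 0.0254]
orientation: [1.0, 0.008, 0.0, 0.0]
force: [0.8, -4.4, 4.0]
gripper_width: 0.0598
```

```bash
python3 st.py
```

```text
15.9 [0.5796 0.0803 0.0254] ang 0.91 F [ 0.75 -4.44  4.02] T [-0.737 -0.21  -0.103] w 0.0598 [ 0.01  0.21  1.86 -0.    1.08 -0.01]
```

Emit:
jog_arm --commands '[{"x": 0,"y": -4,"z": 0,"turn": 0,"jaw": 0.4},{"x": 0,"y": -4,"z": 0,"turn": 0,"jaw": 0.4},{"x": 0,"y": -4,"z": 0,"turn": 0,"jaw": 0.4},{"x": 0,"y": -4,"z": 0,"turn": 0,"jaw": 0.4},{"x": 0,"y": -3,"z": 0,"turn": 0,"jaw": 0.4}]'

```text
time: 16.32
ee_pos: [0.5795, 0.0994, 0.0255]
orientation: [1.0, 0.008, 0.001, -0.0]
force: [2.0, -5.2, 2.8]
gripper_width: 0.0599
```

```bash
python3 st.py
```

```text
16.3167 [0.5795 0.0994 0.0255] ang 0.9 F [ 2.02 -5.18  2.82] T [-0.803 -0.294 -0.142] w 0.0599 [ 0.04  0.21  1.85 -0.    1.08  0.03]
```

Emit:
jog_arm --commands '[{"x": 0,"y": -2,"z": 0,"turn": 0,"jaw": 0.4},{"x": 0,"y": -2,"z": 0,"turn": 0,"jaw": 0.4},{"x": 0,"y": -2,"z": 0,"turn": 0,"jaw": 0.4},{"x": 0,"y": -2,"z": 0,"turn": 0,"jaw": 0.4},{"x": 0,"y": -2,"z": 0,"turn": 0,"jaw": 0.4}]'

```text
time: 16.73
ee_pos: [0.5793, 0.1091, 0.0254]
orientation: [1.0, 0.008, 0.0, 0.0]
force: [1.0, -5.7, 3.0]
gripper_width: 0.0598
```

```bash
python3 st.py
```

```text
16.7333 [0.5793 0.1091 0.0254] ang 0.89 F [ 0.98 -5.7   2.98] T [-0.807 -0.33  -0.208] w 0.0598 [ 0.06  0.22  1.84 -0.    1.08  0.04]
```

Emit:
jog_arm --commands '[{"x": 0,"y": -1,"z": 0,"turn": 0,"jaw": 0.4},{"x": 0,"y": -1,"z": 0,"turn": 0,"jaw": 0.4},{"x": 0,"y": -1,"z": 0,"turn": 0,"jaw": 0.4}]'

```text
time: 16.98
ee_pos: [0.5792, 0.112, 0.0255]
orientation: [1.0, 0.008, 0.0, 0.0]
force: [1.7, -5.8, 3.4]
gripper_width: 0.0595
```

```bash
python3 st.py
```

```text
16.9833 [0.5792 0.112  0.0255] ang 0.9 F [ 1.73 -5.8   3.41] T [-0.782 -0.293 -0.197] w 0.0595 [ 0.07  0.22  1.84 -0.    1.08  0.05]
```

Emit:
jog_arm --commands '[{"x": 0,"y": -1,"z": 0,"turn": 0,"jaw": 0.4},{"x": 0,"y": -1,"z": 0,"turn": 0,"jaw": 0.4}]'

```text
time: 17.15
ee_pos: [0.5792, 0.1137, 0.0254]
orientation: [1.0, 0.008, 0.0, 0.0]
force: [0.5, -9.5, 4.1]
gripper_width: 0.0595
```

Emit:
jog_arm --commands '[{"x": 0,"y": -1,"z": 0,"turn": 0,"jaw": 0.4},{"x": 0,"y": -1,"z": 0,"turn": 0,"jaw": 0.4}]'

```text
time: 17.32
ee_pos: [0.5792, 0.1139, 0.0255]
orientation: [1.0, 0.008, 0.0, 0.002]
force: [0.5, -16.7, 4.0]
gripper_width: 0.0599
```

```bash
python3 st.py
```

```text
17.3167 [0.5792 0.1139 0.0255] ang 0.9 F [  0.49 -16.71   3.98] T [-2.517 -0.254 -0.576] w 0.0599 [ 0.07  0.22  1.84 -0.01  1.08  0.06]
```

Force rises sharply at the expected stop position. I'll press slightly more to seat it, then back off straight and rise.

Emit:
jog_arm --commands '[{"x": 0,"y": -1,"z": 0,"turn": 0,"jaw": 0.4},{"x": 0,"y": 0,"z": 0,"turn": 0,"jaw": 0.4},{"x": 0,"y": 0,"z": 0,"turn": 0,"jaw": 0.4}]'

```text
time: 17.57
ee_pos: [0.5792, 0.114, 0.0255]
orientation: [1.0, 0.008, 0.0, 0.003]
force: [0.9, -16.3, 4.9]
gripper_width: 0.0598
```

```bash
python3 st.py
```

```text
17.5667 [0.5792 0.114  0.0255] ang 0.86 F [  0.92 -16.31   4.87] T [-2.484 -0.224 -0.535] w 0.0598 [ 0.07  0.22  1.84 -0.01  1.08  0.06]
```

Emit:
jog_arm --commands '[{"x": 0,"y": 5,"z": 0,"turn": 0,"jaw": 0.4},{"x": 0,"y": 15,"z": 0,"turn": 0,"jaw": 0.4},{"x": 0,"y": 20,"z": 0,"turn": 0,"jaw": 0.4},{"x": 0,"y": 25,"z": 0,"turn": 0,"jaw": 0.4},{"x": 0,"y": 20,"z": -15,"turn": 0,"jaw": 0.4},{"x": 0,"y": 0,"z": -35,"turn": 0,"jaw": 0.4},{"x": 0,"y": 0,"z": -40,"turn": 0,"jaw": 0.4},{"x": 0,"y": 0,"z": -40,"turn": 0,"jaw": 0.4},{"x": 0,"y": 0,"z": -30,"turn": 0,"jaw": 0.4},{"x": 0,"y": 0,"z": 0,"turn": 0,"jaw": 0.4},{"x": 0,"y": 0,"z": 0,"turn": 0,"jaw": 0.4}]'

```text
time: 18.48
ee_pos: [0.581, 0.0331, 0.1873]
orientation: [1.0, 0.008, 0.002, -0.001]
force: [-0.8, -0.5, -0.8]
gripper_width: 0.0597
```

```bash
python3 st.py; python3 - <<'E'
from h import *
w=cam('wrist'); im=arm.get_image('wrist'); t=arm.get_image('top'); s=arm.get_image('scene'); cv2.imwrite('pics/f_t.png',t);cv2.imwrite('pics/f_w.png',im);cv2.imwrite('pics/f_s.png',s)
np.savez('wf.npz',a=w[0],b=w[1],c=w[2],d=w[3])
out=np.zeros((600,800,3),np.uint8); out[:300,:400]=cv2.resize(t[190:280,130:250],(400,300),interpolation=2); out[:300,400:]=cv2.resize(s[220:310,430:550],(400,300),interpolation=2); out[300:,:400]=cv2.resize(im,(400,300)); out[300:,400:]=cv2.resize(s,(400,300)); cv2.imwrite('pics/m8.png',out)
E
```

```text
18.4833 [0.581  0.0331 0.1873] ang 0.97 F [-0.77 -0.52 -0.79] T [-0.039 -0.016 -0.001] w 0.0597 [-0.07 -0.    1.78  0.    1.36 -0.09]
```

View pics/m8.png

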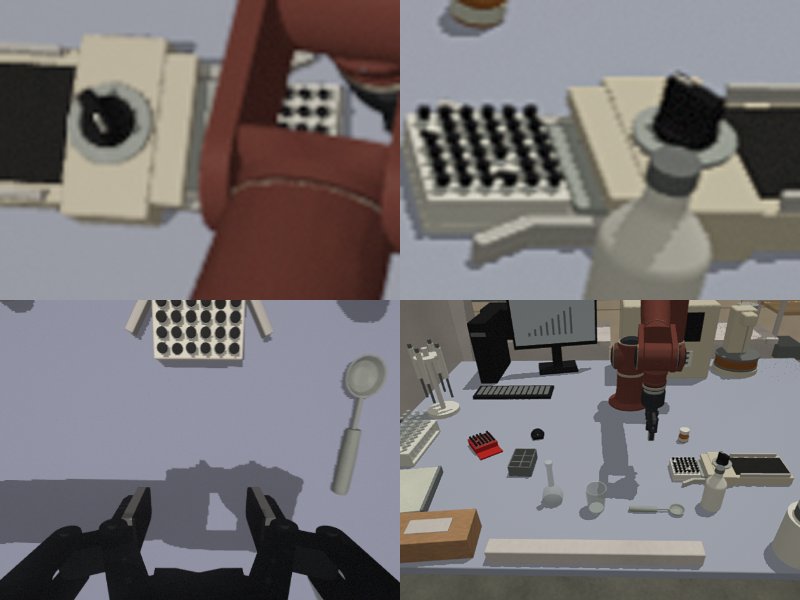

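```bash
python3 - <<'E'
from h import *
z=np.load('wf.npz'); w=(z['a'],float(z['b']),z['c'],z['d'])
for p in ((248,92.5),(387,96)): print(at_z(w,p,.03).round(4))
im=cv2.imread('pics/f_w.png'); c=cam('top')
for col in (275,305,335,365): 
    g=im[80:115,col].astype(int).sum(1); k=np.argmax(-np.diff(g[5:]))+5+80; print(col,k,at_z(w,(col,k+.5),.03).round(4), at_z(w,(col,k+.5),.0).round(4))
E
```

```text
[0.5349 0.1247 0.03  ]
[0.6278 0.1241 0.03  ]
275 93 [0.5529 0.1243 0.03  ] [0.55   0.1261 0.    ]
305 93 [0.5729 0.1246 0.03  ] [0.5721 0.1264 0.    ]
335 93 [0.5929 0.125  0.03  ] [0.5943 0.1268 0.    ]
365 94 [0.613  0.1247 0.03  ] [0.6165 0.1265 0.    ]
```

```bash
python3 -c "
from plant import arm
print(arm.sign_off())"
```

```text
the job is handed in; nothing more can be done
None
```

The lock is open and the rack is in the dock, up against the stop. I handed the job in at about 18.5 s of the 72 s allowed; `sign_off` reported no verdict.

**Lock:** I gripped the knob bar and turned it clockwise about 101°. The torque jumped from about 0.1 to 1.4 N m there, which I took as the open end stop. The wrist picture afterwards agreed with roughly 100° of turn.

**Rack:** I pushed the rear end with both fingertips, turned it about 16° on the way to line it up, and slid it between the cheeks and under the bar with 3–6 N. At the expected stop position it stalled at about 16.5 N. I then backed straight off and lifted clear.

**Last checks:**
- **Home position:** the rear edge measured y ≈ 0.125 m and looked square to the dock. I expected 0.1255–0.1275 m, so this is within the 2 mm camera calibration. The lip's contact with the stop is hidden under the ledge, so I judged it from the force stall and that rear-edge reading.
- **Uneven contact:** at the stall the push came through one side, about 34 mm off centre. I did not touch the rack again to rule out a slight yaw.
- **Other things:** the vials were not touched as far as the pictures show. The bystanders and the red look-alike look unmoved by eye; I did not measure them again.

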